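# Lay the half firebrick down and close it up to the long brick

## Task

Build up the soldering hearth: with the fingertips, push over the half firebrick that stands on edge on the soldering board, so that it falls flat on the board towards the long firebrick, then push it along the board until its front edge lies snug and square against the long brick's side. Only push: do not lift or carry the brick, do not shove the long brick away, and leave the amber bottle and the charcoal lump where they stand.

Things in the scene. Friction and masses are not known exactly. Their poses are not given: they have to be found in the camera images.
- half_center (a point): Centre of the loose half firebrick (cream block, 0.28 to 0.56 kg). It starts standing on edge on the grey board: 113 mm tall, 64 thick, 111 wide, centre 57 mm above the board. z axis: through the thickness, level at the start and pointing away from the long brick (it must fall along -z); lying flat, z is up and the centre 32 mm above the board. y axis: up at the start, towards the long brick once fallen.
- half_brick: The same half firebrick; origin in the middle of its 111 x 113 mm underside (the face turned to the long brick at the start), same axes as half_center.
- half_top (a point): Middle of the half brick's 111 x 64 mm face that is uppermost at the start, 57 mm from its centre along y. After the fall this face looks to the long brick and is the one that must come against it.
- long_brick: Loose long firebrick (cream, 223 x 115 x 64 mm, 0.78 kg) lying flat across the left part of the soldering board. Origin in the middle of its underside, on the board's top; x along its 223 mm length, z up. Its side face turned to the half brick is the one at 58 mm from the origin along -y.
- hearth_board: Fixed grey scorched soldering board, 268 x 442 x 26 mm, lying on the bench. Origin in the middle of its underside (bench top, z = 0); x along the 268 mm, y along the 442 mm; its top is 26 mm up.
- amber_bottle: Bystander: amber glass bottle with black cap, 42 mm across, 76 mm high, standing on the board on the robot's side of the bricks' path. Origin in the middle of its underside.
- charcoal: Bystander: black charcoal lump, 51 x 59 x 35 mm, on the board on the robot's side of the bricks' path. Origin in the middle of its underside.
Things that resemble listed ones, but are neither listed nor needed, are in the scene too. There is more than one size of the half_brick; the job needs the smaller.

How it is judged:
On the way:
1. the half brick lies flat on the board, not yet against the long brick (angle between half_center's own z axis and vertical below 0.08 rad and height (world z) of half_center below 0.064 m and y of half_top in the frame of long_brick below -0.07 m), for 0.2 s.
At the end, for the whole second after the job is handed in: Half brick at rest flat on the board, its formerly upper face within 8 mm of the long brick's side, square within 0.1 rad, centres within 70 mm along the long brick; long brick flat, moved under 20 mm; bottle (upright) and charcoal moved under 20 mm (angle between each of half_center, long_brick's own z axis and vertical below 0.08 rad and height (world z) of half_center below 0.064 m and linear speed of half_brick below 0.01 m/s and y of half_top in the frame of long_brick between -0.066 and -0.05 m and y of half_center in the frame of long_brick below -0.1 m and angle between the y axis of half_center and the y axis of long_brick, either way round below 0.1 rad and x of half_center in the frame of long_brick between -0.07 and 0.07 m and distance of each of long_brick, amber_bottle, charcoal from where it was at the start of the episode below 0.02 m and angle between amber_bottle's own z axis and vertical below 0.15 rad); the robot touches nothing.
It fails at once if the half brick is lifted or carried (its centre more than 20 mm above where it stood, which tipping over does not need) (height (world z) of half_center above 0.103 m).
It fails at once if the half brick, lying level, is raised off the board (angle between half_center's own z axis and vertical below 0.15 rad and height (world z) of half_center above 0.075 m).
It fails at once if the long brick is shoved away or tipped (distance of long_brick from where it was at the start of the episode above 0.02 m or angle between long_brick's own z axis and vertical above 0.15 rad).
It fails at once if the amber bottle is moved, lifted or knocked over (distance of amber_bottle from where it was at the start of the episode above 0.02 m or angle between amber_bottle's own z axis and vertical above 0.3 rad).
It fails at once if the charcoal lump is moved (distance of charcoal from where it was at the start of the episode above 0.02 m).
It also fails if it takes over 42 s, if anything falls off the work surface, if the arm or the gripper's body presses on something with over 40 N, if the wrist force passes 120 N, or if a joint passes its speed limit or range.

## Robot

A 7-joint arm with a two-finger parallel gripper is mounted at the origin on the work surface; the furniture and walls round the work are solid. World frame = base frame: x ahead of the robot, y to its left, z up, the work surface at z = 0. Lengths are in m, angles in rad, forces in N, time in s.
With the tool pointing down it reaches from about 0.35 to 0.9 m from the base axis. Payload 7.2 kg.
Tool frame: the origin (TCP) lies midway between the tips of the shut fingers; the grasp point (between the pads) lies 19 mm behind it; z points along the fingers, y is the line along which they close (so a half turn about z gives the same grasp; the last joint's range is limited). The gripper opens to 85 mm and grips with 20 to 120 N. Pads are 22 mm wide; open, the fingers measure 114 mm over their backs; the gripper's body (76 mm by 85 mm) begins 54 mm behind the grasp point. The pads swing forward as they close: fully open they stand 13 mm farther back than shut.
Start: joints at [-1.294, 0.411, -0.013, 1.596, 0.006, 1.134, -0.082], TCP at [0.211, 0.588, 0.231] pointing down, gripper open.
Joint ranges: [-2.95, 2.95], [-0.29, 1.99], [-1.47, 1.44], [0.14, 2.54], [-1.03, 4.17], [0.13, 1.85], [-2.86, 2.86]. Speed limits (rad/s): [2.39, 2.39, 3.01, 3.01, 3.14, 3.14, 3.14].

## Interface

Orientations are given as a rotation vector (axis times angle).
In Python, from bench import * gives the robot as it stands. The module is installed in compiled form; this text tells all that it offers.
- The arm moves only by the tool arm_command, never from a script. Its argument "deltas" is a list that holds one entry, the list of rows, each a list of 6 numbers: the shift along the tool's x, y, z in units of 25 mm (1.0 is 25 mm), then the turn, a rotation vector about the tool's x, y, z in units of 8 degrees (1.0 is 8 degrees). In form: [[[x, y, z, rx, ry, rz], ...]]. A call has 1 to 8 rows; each row is the pose to reach, as a shift and turn from the pose commanded when the call began, along the tool's axes at that moment; what a row does not reach only later rows make up. A row lasts 1/10 s, in which the tool goes at most 50 mm and 8.59 degrees, less where a joint would pass 70% of its speed; a pose out of reach is approached as far as the arm can. A call with a gripper value outside its range is refused whole. "claw" is the closure in counts, from 0 (fully open) to 255 (shut), set as the call begins (left out, the last holds). The fingers move at their own pace and stop on an object; the grip force is fixed at half the most. Time passes only in rows, so rows that repeat a pose let the fingers close. It gives the time, the measured TCP pose, the force, the opening and the grip force at its end, in the units of the state.
- state(): the state, without advancing time (a new reading comes with each control period).
- capture(name): name is "side" or "top" or "wrist"; returns (picture, depth): 384x512x3 uint8, red, green, blue; 384x512 float32, m along the optical axis (not along the pixel's ray), 0 where there is no reading.
- camera_params(name): a dict with "camera_matrix" (3x3 intrinsics, pixels), "world_to_cam" (4x4, takes a point from world to camera coordinates); the wrist camera has in their place "hand_eye" (4x4, takes a point from camera to tool coordinates, whose origin is the TCP and whose axes are the flange's). Camera axes: x right, y up, looking along -z (the intrinsics and any distortion apply to the point x, -y, -z); pixel columns grow to the right and rows downward; lengths in m; the calibration is good to about 2 mm. A picture is of the moment at which its call begins: read the wrist's pose just before it. camera_params takes no time and is no camera call.
- sign_off(): hands the job in; it is judged then, once.
The state is a dict: "time_s": time; "joints": joint angles; "qvel": joint speeds; "tau": joint torques, N m; "eef_pos": TCP position; "tcp_rot": TCP orientation; "contact_force": force on the tool from outside, world axes, zero at the start; "wrist_torque": the same for the moment, N m; "grip_width": finger opening in m; "grasp_force": force on a finger pad.
Only numpy, scipy, OpenCV 4.12 (cv2) and the standard library are available. Lean on these libraries where they do the work, as an engineer would, in place of code of your own. Each camera call takes 0.05 s, during which the arm holds its last target. There are 200 camera calls.

## Working session

There is one attempt and no reset: what is moved stays moved. The work goes in short steps, Python scripts to look and compute and a tool call to move; the robot and the scene stay as the last step left them, time stands still between calls to the robot, and variables do not carry over. Pictures are saved under pics/ and viewed, at most 10 in all, crops included, and the job is handed in when it is done.

Besides the shell and the picture viewer there is one more tool, called after "Call:" as name([rows], argument=value, ...), one row to a line, values as JSON. arm_command: Moves the arm, as the interface text tells. Its arguments: {"type":"object","properties":{"deltas":{"type":"array"},"claw":{"type":"number"}},"required":["deltas"]}

```bash
mkdir -p pics; cat > h.py <<'E'
from bench import *
import numpy as np, cv2
def snap(n,f):
    im,d=capture(n); cv2.imwrite(f'pics/{f}.png',im[:,:,::-1]); np.save(f'pics/{f}.npy',d); return im,d
def pts(n,d):
    p=camera_params(n);K=np.array(p['camera_matrix']);T=np.linalg.inv(np.array(p['world_to_cam']))
    v,u=np.mgrid[:d.shape[0],:d.shape[1]]
    P=np.stack([(u-K[0,2])/K[0,0]*d,-(v-K[1,2])/K[1,1]*d,-d],-1)
    return P@T[:3,:3].T+T[:3,3]
E
python3 - <<'E'
from h import *
print(state()); print(camera_params('top'))
a,_=snap('top','t0'); b,_=snap('side','s0')
cv2.imwrite('pics/both0.png',cv2.resize(np.vstack([a,b])[:,:,::-1],(400,600)))
E
```

```text
{'time_s': 0.0, 'joints': array([-1.29417756,  0.41188925, -0.01271706,  1.5970828 ,  0.00558852,
        1.13430315, -0.08220364]), 'qvel': array([-0.00049037, -0.0007063 ,  0.00021601, -0.00017389, -0.00044138,
        0.00104696, -0.00020952]), 'tau': array([-3.06720603e-04, -6.00609255e+01,  6.82329275e-01, -2.99419338e+01,
        1.39648182e-02,  1.06208134e-02, -1.30482070e-05]), 'eef_pos': array([0.21112583, 0.58771056, 0.23044382]), 'tcp_rot': array([-5.38897418e-01, -3.09484492e+00,  2.57183559e-03]), 'contact_force': array([-0.35017049,  0.26997805, -0.20321632]), 'wrist_torque': array([-0.07142908,  0.0889394 ,  0.05718847]), 'grasp_force': 0.0, 'grip_width': 0.08534005595804034}
{'camera_matrix': array([[374.2821887 ,   0.        , 255.53544939],
       [  0.        , 374.2821887 , 192.66931513],
       [  0.        ,   0.        ,   1.        ]]), 'world_to_cam': array([[ 0.01794339, -0.99895653,  0.04199872,  0.42317443],
       [ 0.99476071,  0.02206477,  0.09982122, -0.45540143],
       [-0.10064376,  0.03998754,  0.99411862, -0.94439895],
       [ 0.        ,  0.        ,  0.        ,  1.        ]])}
```

View pics/t0.png

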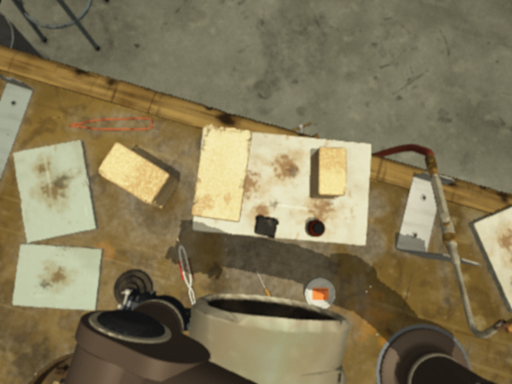

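View pics/s0.png

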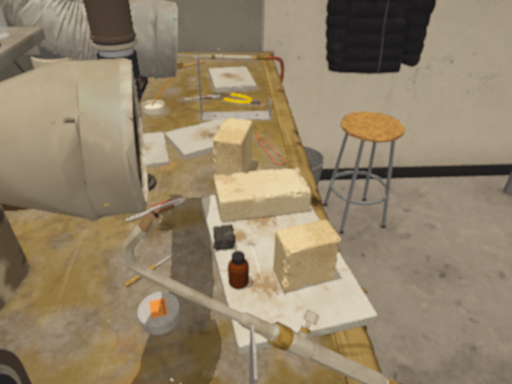

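Top view: the long brick is at (222,172), the standing half brick at (332,172), charcoal at (266,226) and bottle at (316,228). The brick at (135,175) off the board is the larger decoy. The half brick has to go left in the image (+y).

```bash
python3 - <<'E'
from h import *
d=np.load('pics/t0.npy'); P=pts('top',d)
def rect(name,box,z0,z1):
    u0,v0,u1,v1=box; Q=P[v0:v1,u0:u1].reshape(-1,3); Q=Q[(Q[:,2]>z0)&(Q[:,2]<z1)]
    r=cv2.minAreaRect((Q[:,:2]*1000).astype(np.float32)); print(name,len(Q),np.round(np.median(Q[:,2]),4),r, np.round(cv2.boxPoints(r)).tolist())
rect('long',(180,110,262,225),.08,.1)
rect('half',(300,130,365,212),.125,.155)
rect('char',(248,205,285,245),.04,.075)
rect('bottle',(300,212,335,245),.05,.12)
rect('board',(185,115,380,250),.018,.034)
s=state()
from scipy.spatial.transform import Rotation as R
print(R.from_rotvec(s['tcp_rot']).as_matrix().round(3))
E
```

```text
long 4269 0.0882 ((487.7992858886719, 516.5501708984375), (114.05384063720703, 221.58505249023438), 83.13843536376953) [[371.0, 473.0], [591.0, 447.0], [605.0, 560.0], [385.0, 586.0]]
half 1342 0.1371 ((489.70025634765625, 264.14947509765625), (64.5727767944336, 110.71741485595703), 89.2745361328125) [[434.0, 233.0], [545.0, 231.0], [545.0, 296.0], [435.0, 297.0]]
char 403 0.056 ((362.62939453125, 407.0692138671875), (55.35198211669922, 47.498653411865234), 78.99915313720703) [[334.0, 384.0], [381.0, 375.0], [391.0, 430.0], [345.0, 439.0]]
bottle 269 0.0812 ((360.14453125, 289.41912841796875), (40.736061096191406, 39.78155517578125), 1.0174915790557861) [[339.0, 309.0], [340.0, 269.0], [381.0, 270.0], [380.0, 310.0]]
board 10823 0.0229 ((466.0613708496094, 361.73004150390625), (440.7473449707031, 265.3788146972656), 85.9083023071289) [[318.0, 151.0], [583.0, 132.0], [614.0, 572.0], [349.0, 591.0]]
[[-0.941  0.338 -0.   ]
 [ 0.338  0.941 -0.001]
 [-0.    -0.002 -1.   ]]
```

Call:
arm_command([
  [[-1.3, -0.9, -0.5, 0, 0, 0.8], [-2.8, -2, -0.5, 0, 0, 1.6], [-4.2, -3, -0.5, 0, 0, 2.4], [-5.6, -4, -0.5, 0, 0, 3.2], [-7, -5, -0.5, 0, 0, 4.0], [-8.4, -6, -0.5, 0, 0, 4.8], [-9.8, -7, -0.5, 0, 0, 5.6], [-11.2, -8, -0.5, 0, 0, 6.4]],
])

```text
time_s: 0.9
eef_pos: [0.4078, 0.3036, 0.2437]
tcp_rot: [-1.829, -2.554, 0.0]
contact_force: [0.2, -0.1, 0.4]
grip_width: 0.0854
grasp_force: 0.0
```

```bash
cat >> h.py <<'E'
from scipy.spatial.transform import Rotation as R
def goto(x,y,z,yaw):
    "units from present pose to TCP xyz, tool y axis at world yaw (deg), pointing down"
    s=state(); M=R.from_rotvec(s['tcp_rot']); c,n=np.cos(np.radians(yaw)),np.sin(np.radians(yaw))
    T=R.from_matrix(np.array([[-n,c,0],[c,n,0],[0,0,-1]]).T@np.eye(3)) if 0 else R.from_matrix(np.column_stack([[-n,c,0],[c,n,0],[0,0,-1]]))
    print('t',s['time_s'],'pos',s['eef_pos'].round(4),'F',s['contact_force'].round(1),'move',(M.inv().apply(np.array([x,y,z])-s['eef_pos'])/.025).round(2),(np.degrees((M.inv()*T).as_rotvec())/8).round(2))
E
python3 -c "
from h import *
goto(.49,.195,.24,-.7); print(camera_params('wrist')['hand_eye'].round(3))"
```

```text
t 0.9 pos [0.4078 0.3036 0.2437] F [ 0.2 -0.1  0.4] move [-5.17  1.72  0.15] [-0.   -0.    2.44]
[[ 0.     0.956  0.292  0.075]
 [ 1.    -0.    -0.    -0.001]
 [-0.     0.292 -0.956 -0.142]
 [ 0.     0.     0.     1.   ]]
```

Call:
arm_command([
  [[-1.3, 0.4, 0.1, 0, 0, 0.6], [-2.6, 0.9, 0.1, 0, 0, 1.2], [-3.9, 1.3, 0.1, 0, 0, 1.8], [-5.17, 1.72, 0.1, 0, 0, 2.44], [-5.17, 1.72, 0.1, 0, 0, 2.44]],
])

```text
time_s: 1.4
eef_pos: [0.4924, 0.1924, 0.2413]
tcp_rot: [2.239, 2.2, -0.001]
contact_force: [0.1, -0.4, -0.5]
grip_width: 0.0855
grasp_force: 0.0
```

```bash
python3 -c "
from h import *
goto(.49,.195,.10,-.7)
im,d=snap('wrist','w1')"
```

```text
t 1.4 pos [0.4924 0.1924 0.2413] F [ 0.1 -0.4 -0.5] move [ 0.11 -0.11  5.65] [ 0.01  0.01 -0.04]
```

View pics/w1.png

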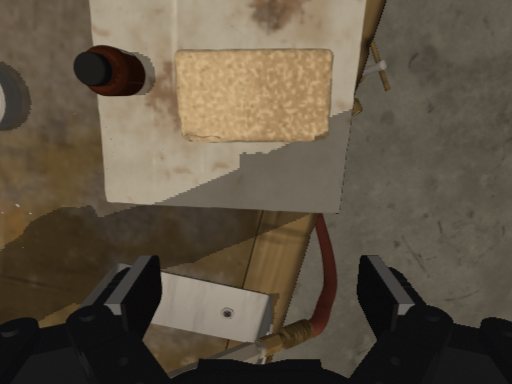

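The wrist view shows the brick square at (255,95), centred between the fingers at (145,280) and (370,280). A red handle at (325,280) lies below them, so I'm checking its height before going down.

```bash
python3 -c "
from h import *
P=pts('top',np.load('pics/t0.npy')).reshape(-1,3)
for y0 in np.arange(.1,.23,.02):
  m=(P[:,0]>.42)&(P[:,0]<.6)&(P[:,1]>y0)&(P[:,1]<y0+.02); print(round(y0,2),P[m][:,2].max().round(3),P[m][P[m][:,2].argmax()].round(3))"
```

```text
0.1 0.003 [0.467 0.118 0.003]
0.12 0.024 [0.582 0.14  0.024]
0.14 0.029 [0.552 0.152 0.029]
0.16 0.028 [0.515 0.168 0.028]
0.18 0.029 [0.522 0.192 0.029]
0.2 0.028 [0.442 0.217 0.028]
0.22 0.139 [0.522 0.238 0.139]
```

Call:
arm_command([
  [[0, 0, 1.5, 0, 0, 0], [0, 0, 3, 0, 0, 0], [0, 0, 4.5, 0, 0, 0], [0, 0, 5.6, 0, 0, 0], [0.4, 0, 5.6, 0, 0, 0], [0.7, 0, 5.6, 0, 0, 0]],
])

```text
time_s: 2.05
eef_pos: [0.4897, 0.2165, 0.1015]
tcp_rot: [-2.228, -2.213, 0.001]
contact_force: [1.0, -0.2, 0.7]
grip_width: 0.0851
grasp_force: 0.0
```

Call:
arm_command([
  [[0.2, 0, 0, 0, 0, 0], [0.4, 0, 0, 0, 0, 0], [0.6, 0, 0, 0, 0, 0], [0.8, 0, 0, 0, 0, 0], [1.0, 0, 0, 0, 0, 0]],
])

```text
time_s: 2.55
eef_pos: [0.4905, 0.2401, 0.1017]
tcp_rot: [2.231, 2.212, 0.001]
contact_force: [-0.0, -1.3, 1.3]
grip_width: 0.0857
grasp_force: 0.9
```

```bash
python3 -c "
from h import *
goto(.49,.195,.10,-.7)
snap('side','s2')"
```

```text
t 2.55 pos [0.4905 0.2401 0.1017] F [-0.  -1.3  1.3] move [-1.8  -0.01  0.07] [ 0.   -0.    0.03]
```

View pics/s2.png

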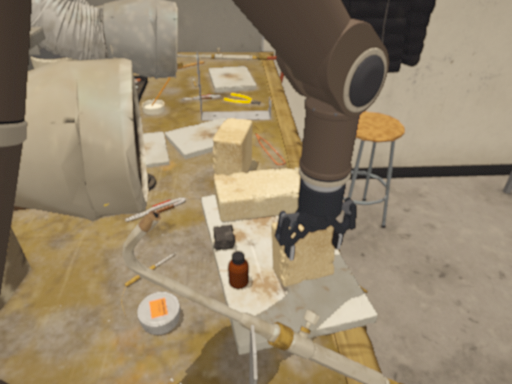

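Side view: the fingers are against the upper back of the half brick at (305,235), and its lower edge is still near (285,287), so it seems to be tipping. I'm checking the tilt by depth.

```bash
cat >> h.py <<'E'
def wcloud():
    s=state(); im,d=capture('wrist'); p=camera_params('wrist'); K=np.array(p['camera_matrix']); H=np.array(p['hand_eye'])
    v,u=np.mgrid[:384,:512]
    P=np.stack([(u-K[0,2])/K[0,0]*d,-(v-K[1,2])/K[1,1]*d,-d],-1)@H[:3,:3].T+H[:3,3]
    W=P@R.from_rotvec(s['tcp_rot']).as_matrix().T+s['eef_pos']; W[d==0]=np.nan; return im,W
E
python3 -c "
from h import *
im,W=wcloud(); Q=W.reshape(-1,3)
for y in np.arange(.24,.40,.01):
  m=(abs(Q[:,0]-.49)<.02)&(abs(Q[:,1]-y)<.005); 
  if m.any(): print(y.round(3),np.nanmedian(Q[m][:,2]).round(4),np.nanmax(Q[m][:,2]).round(4))"
```

```text
0.25 0.1796 0.184
0.26 0.148 0.1893
0.27 0.147 0.1496
0.28 0.1447 0.1478
0.29 0.1423 0.1453
0.3 0.1402 0.1434
0.31 0.1378 0.1406
0.32 0.1356 0.1385
0.33 0.0234 0.0254
0.34 0.0235 0.0258
0.35 0.0235 0.0258
0.36 0.0233 0.0262
0.37 0.0233 0.0261
```

Tilt is 13° and the pivot edge is still at y≈0.297, so it isn't sliding. I'll keep going.

Call:
arm_command([
  [[0.2, 0, 0, 0, 0, 0], [0.4, 0, 0, 0, 0, 0], [0.6, 0, 0, 0, 0, 0], [0.8, 0, 0, 0, 0, 0], [1.0, 0, 0, 0, 0, 0], [1.15, 0, 0, 0, 0, 0], [1.3, 0, 0, 0, 0, 0], [1.3, 0, 0, 0, 0, 0]],
])

```text
time_s: 3.45
eef_pos: [0.4905, 0.2729, 0.1012]
tcp_rot: [-2.23, -2.213, -0.0]
contact_force: [0.9, 0.2, -0.0]
grip_width: 0.0853
grasp_force: 0.0
```

```bash
python3 -c "
from h import *
im,W=wcloud(); Q=W.reshape(-1,3); cv2.imwrite('pics/w3.png',im[:,:,::-1])
for y in np.arange(.24,.5,.01):
  m=(abs(Q[:,0]-.49)<.02)&(abs(Q[:,1]-y)<.005); 
  if m.any(): print(y.round(3),np.nanmedian(Q[m][:,2]).round(4))"
```

```text
0.24 0.0237
0.25 0.0234
0.26 0.0236
0.27 0.0235
0.28 0.1788
0.29 0.1831
0.3 0.0877
0.31 0.0893
0.32 0.0897
0.33 0.0897
0.34 0.09
0.35 0.0903
0.36 0.0904
0.37 0.0906
0.38 0.0908
```

Call:
arm_command([
  [[-0.5, 0, 0, 0, 0, 0.2], [-1.2, 0, -1.2, 0, 0, 0.5], [-1.2, 0, -2.8, 0, 0, 0.76], [-1.2, 0, -4.4, 0, 0, 0.76], [-1.2, 0, -6, 0, 0, 0.76], [-1.2, 0, -6, 0, 0, 0.76]],
])

```text
time_s: 4.1
eef_pos: [0.4931, 0.2417, 0.2567]
tcp_rot: [2.347, 2.087, 0.014]
contact_force: [-0.3, -0.1, -0.1]
grip_width: 0.0854
grasp_force: 0.0
```

```bash
python3 -c "
from h import *
im,W=wcloud(); cv2.imwrite('pics/w4.png',im[:,:,::-1])
m=((W[...,2]>.08)&(W[...,2]<.097)).astype(np.uint8)
m=cv2.morphologyEx(m,cv2.MORPH_OPEN,np.ones((5,5)))
n,L,S,_=cv2.connectedComponentsWithStats(m)
for i in range(1,n):
  if S[i,4]>1500:
    r=cv2.minAreaRect((W[L==i][:,:2]*1000).astype(np.float32)); print(S[i],r,cv2.boxPoints(r).round(0).tolist())
goto(.49,.24,.04,-6.8)"
```

```text
[  168     0   140   121 14120] ((490.0066833496094, 349.92974853515625), (99.97369384765625, 110.4335708618164), 89.78800964355469) [[435.0, 300.0], [545.0, 300.0], [545.0, 400.0], [435.0, 400.0]]
t 4.15 pos [0.4918 0.2415 0.2539] F [-0.2 -0.7 -1. ] move [-0.1  -0.1   8.56] [ 0.03 -0.03  0.01]
```

View pics/w4.png

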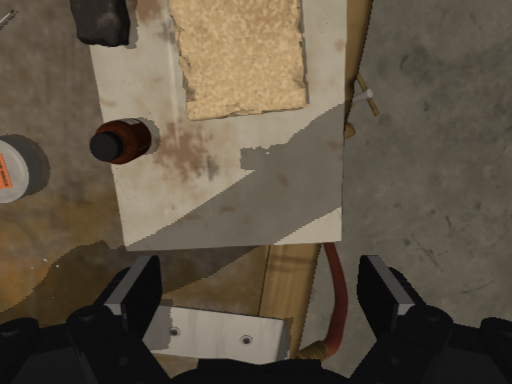

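The brick lies flat with its back edge at y≈0.300, x 0.435–0.545 and yaw ≈0. I'll narrow the fingers a little, go down behind it and push along the long brick's normal.

Call:
arm_command([
  [[0, 0, 1.8, 0, 0, 0], [0, 0, 3.6, 0, 0, 0], [-0.1, -0.05, 5.4, 0, 0, 0], [-0.1, -0.1, 7.2, 0, 0, 0], [-0.1, -0.1, 8.3, 0, 0, 0], [0.4, -0.1, 8.3, 0, 0, 0], [0.9, -0.1, 8.3, 0, 0, 0], [1.2, -0.1, 8.3, 0, 0, 0]],
], claw=75)

```text
time_s: 4.95
eef_pos: [0.4924, 0.2747, 0.0452]
tcp_rot: [-2.344, -2.092, -0.004]
contact_force: [0.9, -0.0, 0.8]
grip_width: 0.0602
grasp_force: 0.0
```

Call:
arm_command([
  [[0.2, 0, 0, 0, 0, 0], [0.4, 0, 0, 0, 0, 0], [0.6, 0, 0, 0, 0, 0], [0.8, 0, 0, 0, 0, 0], [1.0, 0, 0, 0, 0, 0], [1.2, 0, 0, 0, 0, 0], [1.4, 0, 0, 0, 0, 0], [1.4, 0, 0, 0, 0, 0]],
])

```text
time_s: 5.75
eef_pos: [0.4955, 0.3082, 0.0438]
tcp_rot: [-2.344, -2.091, -0.001]
contact_force: [-0.7, -0.2, -0.5]
grip_width: 0.0606
grasp_force: 0.0
```

```bash
python3 -c "
from h import *
print(state()['grip_width'])
_,d=snap('top','t5'); P=pts('top',d)
cv2.imwrite('pics/t5c.png',cv2.resize(cv2.imread('pics/t5.png')[100:260,170:390],None,fx=2.5,fy=2.5))
goto(.49,.24,.04,-6.8)"
```

```text
0.060596076856108114
t 5.8 pos [0.4954 0.3079 0.0438] F [-0.4  0.  -0.4] move [-2.72  0.09  0.15] [ 0.   -0.    0.03]
```

View pics/t5c.png

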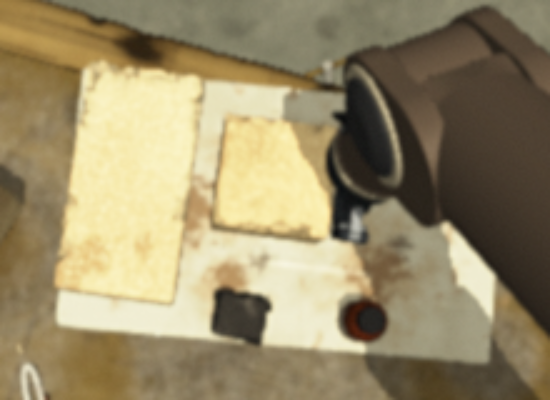

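The brick is moving and is turning parallel to the long brick (crop: long side at x≈190, brick front at x≈220). I'm measuring the remaining gap.

```bash
cat > g.py <<'E'
from h import *
import sys
def gap(d):
    P=pts('top',d); 
    for nm,b in (('long',(180,110,262,225)),('half',(240,135,312,205))):
        u0,v0,u1,v1=b; Q=P[v0:v1,u0:u1].reshape(-1,3); Q=Q[(Q[:,2]>.08)&(Q[:,2]<.097)]
        if nm=='half': Q=Q[Q[:,1]<.59]
        for x in (.45,.465,.48,.495,.51,.525):
            q=np.sort(Q[abs(Q[:,0]-x)<.006][:,1]); 
            g=np.diff(q); i=np.argmax(g) if len(g) else 0
            print(nm,x,q[0].round(4),q[-1].round(4),'gap',g.max().round(4),'at',q[i].round(4),q[i+1].round(4))
gap(np.load(sys.argv[1]))
E
python3 g.py pics/t5.npy
```

```text
long 0.45 0.4222 0.5782 gap 0.0284 at 0.4365 0.4649
long 0.465 0.4226 0.576 gap 0.0285 at 0.4367 0.4652
long 0.48 0.4229 0.5749 gap 0.0261 at 0.4347 0.4608
long 0.495 0.4231 0.5727 gap 0.026 at 0.4328 0.4587
long 0.51 0.4234 0.5711 gap 0.026 at 0.4306 0.4566
long 0.525 0.4235 0.5689 gap 0.0242 at 0.4304 0.4546
half 0.45 0.3191 0.4722 gap 0.0284 at 0.4365 0.4649
half 0.465 0.3098 0.4726 gap 0.0285 at 0.4367 0.4652
half 0.48 0.3239 0.4729 gap 0.0261 at 0.4347 0.4608
half 0.495 0.3244 0.4732 gap 0.026 at 0.4328 0.4587
half 0.51 0.3324 0.4735 gap 0.026 at 0.4306 0.4566
half 0.525 0.3276 0.4739 gap 0.0242 at 0.4304 0.4546
```

Call:
arm_command([
  [[0.15, 0, 0, 0, 0, 0], [0.3, 0, 0, 0, 0, 0], [0.45, 0, 0, 0, 0, 0], [0.6, 0, 0, 0, 0, 0], [0.75, 0, 0, 0, 0, 0], [0.85, 0, 0, 0, 0, 0], [0.85, 0, 0, 0, 0, 0]],
])

```text
time_s: 6.5
eef_pos: [0.4978, 0.329, 0.0438]
tcp_rot: [-2.344, -2.091, -0.001]
contact_force: [0.4, -0.5, -0.1]
grip_width: 0.0604
grasp_force: 0.0
```

Call:
arm_command([
  [[0.04, 0, 0, 0, 0, 0], [0.08, 0, 0, 0, 0, 0], [0.12, 0, 0, 0, 0, 0]],
])

```text
time_s: 6.8
eef_pos: [0.4981, 0.3309, 0.0438]
tcp_rot: [2.345, 2.09, -0.0]
contact_force: [0.2, -2.2, 1.0]
grip_width: 0.0602
grasp_force: 0.0
```

```bash
python3 -c "
from h import *
snap('top','t6');goto(.49,.24,.04,-6.8)"; python3 g.py pics/t6.npy
```

```text
t 6.85 pos [0.4981 0.3312 0.0438] F [ 0.5 -1.1 -0.5] move [-3.66  0.09  0.15] [-0.   -0.    0.03]
long 0.45 0.4222 0.5786 gap 0.007 at 0.458 0.4649
long 0.465 0.4226 0.5761 gap 0.0069 at 0.4583 0.4652
long 0.48 0.4228 0.5747 gap 0.0044 at 0.4563 0.4607
long 0.495 0.4231 0.5726 gap 0.0024 at 0.4563 0.4588
long 0.51 0.4234 0.5709 gap 0.0024 at 0.4543 0.4567
long 0.525 0.4237 0.569 gap 0.0023 at 0.4262 0.4285
half 0.45 0.3426 0.4722 gap 0.007 at 0.458 0.4649
half 0.465 0.3359 0.4726 gap 0.0086 at 0.3381 0.3467
half 0.48 0.3484 0.4729 gap 0.0044 at 0.4563 0.4607
half 0.495 0.3484 0.4732 gap 0.0028 at 0.3484 0.3512
half 0.51 0.3561 0.4735 gap 0.0024 at 0.4543 0.4567
half 0.525 0.3546 0.4739 gap 0.0023 at 0.3999 0.4022
```

Call:
arm_command([
  [[0.04, 0, 0, 0, 0, 0], [0.08, 0, 0, 0, 0, 0], [0.12, 0, 0, 0, 0, 0], [0.12, 0, 0, 0, 0, 0]],
])

```text
time_s: 7.25
eef_pos: [0.4985, 0.3328, 0.0437]
tcp_rot: [2.345, 2.089, -0.002]
contact_force: [0.2, -5.3, 1.1]
grip_width: 0.0602
grasp_force: 0.0
```

```bash
python3 -c "
from h import *
snap('top','t7');goto(.49,.24,.04,-6.8)"; python3 g.py pics/t7.npy | grep long
```

```text
t 7.3 pos [0.4985 0.3328 0.0437] F [-0.1 -5.2  0.7] move [-3.73  0.09  0.15] [-0.    0.01  0.02]
long 0.45 0.4222 0.5784 gap 0.0048 at 0.4556 0.4604
long 0.465 0.4226 0.5764 gap 0.0046 at 0.4606 0.4652
long 0.48 0.4228 0.5745 gap 0.0023 at 0.4586 0.4609
long 0.495 0.4231 0.5749 gap 0.0044 at 0.4566 0.4611
long 0.51 0.4234 0.5706 gap 0.0024 at 0.4566 0.459
long 0.525 0.4236 0.571 gap 0.0023 at 0.4334 0.4356
```

Call:
arm_command([
  [[0.04, 0, 0, 0, 0, 0], [0.08, 0, 0, 0, 0, 0], [0.12, 0, 0, 0, 0, 0], [0.12, 0, 0, 0, 0, 0]],
])

```text
time_s: 7.7
eef_pos: [0.4989, 0.3358, 0.0437]
tcp_rot: [2.345, 2.089, -0.002]
contact_force: [-1.4, -6.1, 2.4]
grip_width: 0.0601
grasp_force: 0.0
```

Call:
arm_command([
  [[-0.6, 0, 0, 0, 0, 0], [-1.6, 0, 0, 0, 0, 0], [-1.6, 0, -1.5, 0, 0, 0], [-1.6, 0, -3.5, 0, 0, 0], [-2.5, 0, -5.5, 0, 0, 0], [-3.5, 0, -7, 0, 0, 0], [-4.5, 0, -7, 0, 0, 0], [-4.5, 0, -7, 0, 0, 0]],
])

```text
time_s: 8.5
eef_pos: [0.4866, 0.2217, 0.2207]
tcp_rot: [2.349, 2.086, 0.005]
contact_force: [-0.1, 0.5, -0.4]
grip_width: 0.0602
grasp_force: 0.0
```

```bash
python3 -c "
from h import *
_,d=snap('top','t8');goto(.49,.24,.04,-6.8)
cv2.imwrite('pics/t8c.png',cv2.resize(cv2.imread('pics/t8.png')[100:260,170:390],None,fx=2.5,fy=2.5))
A=np.load('pics/t0.npy');P=pts('top',d)
def r(b,z0,z1,f=lambda Q:Q):
  u0,v0,u1,v1=b;Q=P[v0:v1,u0:u1].reshape(-1,3);Q=Q[(Q[:,2]>z0)&(Q[:,2]<z1)];return cv2.minAreaRect((f(Q)[:,:2]*1000).astype(np.float32))
n=lambda Q: (Q[:,0]-.371)*.118+(Q[:,1]-.475)*.993
print('long',r((180,110,262,225),.08,.1,lambda Q:Q[n(Q)>0.004]))
print('half',r((230,120,330,215),.08,.1,lambda Q:Q[n(Q)<-0.004]))
print('char',r((248,205,285,245),.04,.075));print('bot',r((300,212,335,245),.05,.12))"; python3 g.py pics/t8.npy | grep long
```

```text
t 8.55 pos [0.4861 0.2238 0.2197] F [-0.1  0.2 -0.3] move [0.65 0.07 7.19] [ 0.01 -0.02  0.01]
long ((488.21966552734375, 521.570556640625), (112.1045913696289, 221.79837036132812), 83.20523071289062)
half ((499.5252685546875, 401.9818115234375), (106.89479064941406, 109.73204040527344), 83.44303894042969)
char ((362.7459716796875, 406.93695068359375), (55.14262008666992, 47.378318786621094), 79.76964569091797)
bot ((360.1837158203125, 289.1679992675781), (40.690773010253906, 40.01288986206055), 1.8399935960769653)
long 0.45 0.422 0.5807 gap 0.0069 at 0.4627 0.4696
long 0.465 0.4227 0.5807 gap 0.0046 at 0.463 0.4676
long 0.48 0.4229 0.5787 gap 0.0044 at 0.4611 0.4655
long 0.495 0.4231 0.5771 gap 0.0023 at 0.4612 0.4635
long 0.51 0.4234 0.5752 gap 0.0023 at 0.4331 0.4354
long 0.525 0.4236 0.5737 gap 0.0023 at 0.5711 0.5734
```

View pics/t8c.png

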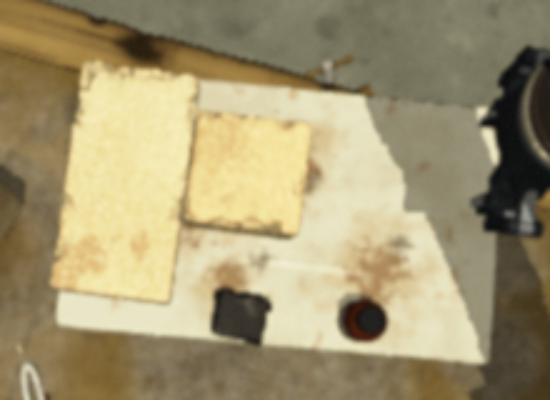

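Crop: the half brick (205–305, 115–235) lies flat and parallel against the long brick's side at x≈190. The long brick has shifted about 5 mm, the bottle and charcoal haven't moved, and the arm is clear.

```bash
python3 -c "
from bench import *
print(sign_off())"
```

```text
the job is handed in; nothing more can be done
None
```

I handed the job in at 8.6 s of the 42 s; sign-off returned no verdict. By my last measurements the half brick lies flat against the long brick, with a gap of a few mm at most and about 0.03 rad or less off square. The long brick moved about 5 mm, the bottle and charcoal did not move, and the arm is clear of everything.

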